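# Put three mixed-up components back in their own trays

## Task

The three components were put back in the wrong trays, and each tray has room for only one. Set one of them aside upright on the free square mat while you change them over, so that in the end the capacitor stands upright in the middle of the round tray, the heat sink sits flat in the middle of the square tray with its sides parallel to the tray's, and the fuse block sits flat in the middle of the long tray, lengthwise along it. Leave the jar and the tape roll where they are.

Things in the scene. Friction and masses are not known exactly. Their poses are not given: they have to be found in the camera images.
- capacitor: blue cylindrical capacitor standing upright, diameter 35 mm, 50 mm high, about 60 g. Origin: centre of its underside; z is its axis, up. It starts in the long tray.
- heatsink: bare aluminium finned heat sink, fins up, 40 mm (its x) by 50 mm (its y) by 27 mm high, about 70 g. The fins are upright plates that run along x and stand on a 5 mm base; the outermost fins have their outer faces at y = -24 and +24 mm, the base reaches y = -25 and +25 mm. Origin: centre of its underside; z up. It starts in the round tray.
- fuse: brown oblong fuse block with two white glass-like tubes on top, 20 mm (its x) by 45 mm (its y), about 30 g; the solid body to grip is 18 mm high, 22 mm with the tubes. Origin: centre of its underside; z up. It starts in the square tray.
- round_tray: shallow round tray, 72 mm inside and 78 mm outside diameter, bare aluminium with a dark liner, fixed to the bench; inner floor 2.5 mm above the bench, wall 3 mm thick, rim 7.5 mm above the bench. Origin: centre of its underside, on the bench; z up. Home of the capacitor.
- square_tray: shallow square tray, 60 x 60 mm inside, 66 x 66 mm outside, bare aluminium with a dark liner, fixed to the bench; inner floor 2.5 mm above the bench, wall 3 mm thick, rim 7.5 mm above the bench. Origin: centre of its underside, on the bench; z up. x and y along its sides. Home of the heat sink, which may have its long side along either side of the tray.
- long_tray: shallow oblong tray, 90 mm (its x) by 44 mm (its y) inside, 96 x 50 mm outside, bare aluminium with a dark liner, fixed to the bench; inner floor 2.5 mm above the bench, wall 3 mm thick, rim 7.5 mm above the bench. Origin: centre of its underside, on the bench; z up. Home of the fuse block, whose length (the block's y) lies along the tray's x, either way round.
- parking_mat: the free square mat, dark rim and grey middle, flat, 90 x 90 mm, 2 mm thick, fixed to the bench, empty at the start. Origin: centre of its underside, on the bench; x and y along its sides, z up.
- jar: clear open jar with small parts, diameter 68 mm, 75 mm high, loose; a bystander to leave alone. Origin: centre of its underside.
- tape: amber tape roll lying flat, diameter 73 mm, 19 mm high, loose; a bystander to leave alone. Origin: centre of its underside.
Things that resemble listed ones, but are neither listed nor needed, are in the scene too. There is more than one size of the fuse; the one meant has the size given above.

How it is judged:
By the outcome, as a careful person would: the job done as asked, in the order asked, and still so for the second after the job is handed in, with the robot touching nothing.
It also fails if it takes over 99 s, if anything falls off the work surface, if the arm or the gripper's body presses on something with over 40 N, if the wrist force passes 120 N, or if a joint passes its speed limit or range.

## Robot

A 6-joint arm with a two-finger parallel gripper is mounted at the origin on a cart in front of the work surface, level with it; the furniture and walls round the work are solid. World frame = base frame: x ahead of the robot, y to its left, z up, the work surface at z = 0. Lengths are in m, angles in rad, forces in N, time in s.
With the tool pointing down it reaches from about 0.35 to 0.775 m from the base axis. Payload 5.5 kg.
Tool frame: the origin (TCP) lies midway between the tips of the shut fingers; the grasp point (between the pads) lies behind it (grasp_offset is the z of the grasp point in the tool frame, in m); z points along the fingers, y is the direction in which the jaws open and shut (so a half turn about z gives the same grasp; the last joint's range is limited). The gripper opens to 85 mm and grips with 20 to 120 N. Pads are 22 mm wide; open, the fingers measure 114 mm over their backs; the gripper's body (76 mm by 85 mm) begins 54 mm behind the grasp point. The pads swing forward as they close: fully open they stand 13 mm farther back than shut.
Start: joints at [1.064, 0.313, 0.046, 1.304, 0, 1.431], TCP at [0.206, 0.537, 0.231] pointing down, gripper open.
Joint ranges: [-2.76, 2.76], [-0.86, 1.69], [-1.03, 1.26], [-2.2, 2.34], [-1.47, 1.5], [-3.14, 3.14]. Speed limits (rad/s): [2.57, 2.57, 3.14, 3.14, 3.14, 3.14].

## Interface

Orientations are given as a unit quaternion [x, y, z, w].
In Python, from plant import * gives the robot as it stands. The module is installed in compiled form; this text tells all that it offers.
- The arm moves only by the shell command python3 -m crank 'ROWS' [OPENING] [FORCE]. ROWS is text: rows parted by semicolons, each of 6 numbers parted by spaces: the shift along the tool's x, y, z in mm, then the turn, a rotation vector about the tool's x, y, z in degrees. A call has 1 to 10 rows; each row shifts and turns the pose as measured when the row begins, along the tool's axes as they then stand; what a row does not reach is not made up. A row lasts 1/10 s, in which the tool goes at most 50 mm and 8.59 degrees, less where a joint would pass 70% of its speed; a pose out of reach is approached as far as the arm can. A call with a gripper value outside its range is refused whole. OPENING is the finger opening in mm, from 0 to 85.4, set as the call begins (- or left out, the last holds). The fingers move at their own pace and stop on an object; FORCE is the grip in N (left out, the last holds). Time passes only in rows, so rows that do not move let the fingers close. It gives the time, the measured TCP pose, the force and the opening at its end, in the units of the state.
- sense(): the state, without advancing time (a new reading comes with each control period).
- camera(name): name is "scene" or "top" or "wrist"; returns the picture (480x640x3 uint8, red, green, blue); there is no depth.
- camera_params(name): a dict with "fovy" (degrees; the focal length in pixels is half the picture's height over the tangent of half this angle, whatever the lens; pixels are square), "cx", "cy" (the principal point, pixels), "world_from_camera" (4x4, takes a point from camera to world coordinates). Camera axes: x right, y down, z forward; pixel columns grow to the right and rows downward; lengths in m; the calibration is good to about 2 mm. The wrist camera is an equidistant fisheye: a pixel r from the principal point sees the ray r / f radians off the axis. A picture is of the moment at which its call begins: read the wrist's pose just before it. camera_params takes no time and is no camera call; for the wrist camera it gives the pose at the moment of the call.
- sign_off(): hands the job in, once; it reports no verdict.
The state is a dict: "t": time; "joints": joint angles; "qvel": joint speeds; "joint_torque": joint torques, N m; "position": TCP position; "eef_rot": TCP orientation; "contact_force": force on the tool from outside, world axes, zero at the start; "moment": the same for the moment, N m; "grip_width": opening from 0.0 (shut) to 1.0 (fully open).
Only numpy, scipy, OpenCV 4.12 (cv2) and the standard library are available. Lean on these libraries where they do the work, as an engineer would, in place of code of your own. Each camera call takes 0.05 s, during which the arm holds its last target.

## Working session

There is one attempt and no reset: what is moved stays moved. The work goes in short steps, Python scripts to look and compute and a shell command to move; the robot and the scene stay as the last step left them, time stands still between calls to the robot, and variables do not carry over. Pictures are saved under pics/ and viewed, and the job is handed in when it is done.

```bash
mkdir -p pics; ls; cat > h.py <<'E'
import numpy as np, cv2
from plant import *
def snap(name,tag):
    p=camera_params(name); im=camera(name)
    cv2.imwrite(f'pics/{tag}.png',cv2.cvtColor(im,cv2.COLOR_RGB2BGR)); 
    np.savez(f'pics/{tag}.npz',im=im,T=p['world_from_camera'],f=240/np.tan(np.radians(p['fovy']/2)),cx=p['cx'],cy=p['cy'],fish=(name=='wrist'))
    return im,p
def load(tag): return np.load(f'pics/{tag}.npz')
def ray(d,uv):
    uv=np.atleast_2d(np.asarray(uv,float)); x=uv[:,0]-d['cx']; y=uv[:,1]-d['cy']; f=float(d['f'])
    if d['fish']:
        r=np.hypot(x,y)+1e-9; th=r/f; v=np.c_[x/r*np.sin(th),y/r*np.sin(th),np.cos(th)]
    else: v=np.c_[x/f,y/f,np.ones(len(x))]
    T=d['T']; return T[:3,3],v@T[:3,:3].T
def onz(d,uv,z):
    o,v=ray(d,uv); s=(z-o[2])/v[:,2]; return (o+v*s[:,None])[:,:2]
E
python3 - <<'E'
from h import *
for n in('scene','top','wrist'):
    im,p=snap(n,n+'0'); print(n,p)
print(sense())
E
```

```text
pics
scene {'fovy': 42.029774261890275, 'cx': 323.2092717542516, 'cy': 240.10555587767527, 'world_from_camera': array([[ 0.65455357, -0.59152681,  0.4708032 , -0.09333115],
       [-0.75599593, -0.50763219,  0.41325502, -0.6288893 ],
       [-0.00545656, -0.62642285, -0.77946433,  0.96636608],
       [ 0.        ,  0.        ,  0.        ,  1.        ]])}
top {'fovy': 42.82553106061457, 'cx': 310.5712066002105, 'cy': 237.121597836323, 'world_from_camera': array([[-2.77836013e-03, -9.89379429e-01,  1.45329369e-01,
         3.11465406e-01],
       [-9.99996132e-01,  2.73035133e-03, -5.29803048e-04,
        -1.09145242e-01],
       [ 1.27376001e-04, -1.45330279e-01, -9.89383189e-01,
         1.38189657e+00],
       [ 0.00000000e+00,  0.00000000e+00,  0.00000000e+00,
         1.00000000e+00]])}
wrist {'fovy': 65.70646984690485, 'cx': 319.0329469147806, 'cy': 241.92714829391807, 'world_from_camera': array([[ 3.58628073e-01,  8.96861922e-01,  2.58891091e-01,
         1.40328972e-01],
       [ 9.33480175e-01, -3.44316960e-01, -1.00302508e-01,
         5.61267998e-01],
       [-8.16906673e-04,  2.77640996e-01, -9.60684553e-01,
         3.74233220e-01],
       [ 0.00000000e+00,  0.00000000e+00,  0.00000000e+00,
         1.00000000e+00]])}
{'t': 0.15, 'joints': array([1.06437989e+00, 3.13818462e-01, 4.52181745e-02, 1.30358616e+00,
       1.31673636e-05, 1.43119308e+00]), 'qvel': array([ 0.00072712, -0.00075375,  0.00368022, -0.00098179,  0.00032236,
       -0.00077082]), 'joint_torque': array([ 2.23351526e-03, -4.81063950e+01,  2.98814929e+01,  1.39089965e-02,
       -1.31564257e-04,  7.55676865e-06]), 'position': array([0.20603708, 0.53640409, 0.23061017]), 'eef_rot': array([ 1.82380046e-01,  9.83227866e-01, -6.57023281e-04, -2.26870184e-04]), 'contact_force': array([-0.20362277,  0.81137104, -0.02125795]), 'moment': array([0.03950889, 0.04810553, 0.00902376]), 'grip_width': 0.9993336415895615}
```

View pics/scene0.png

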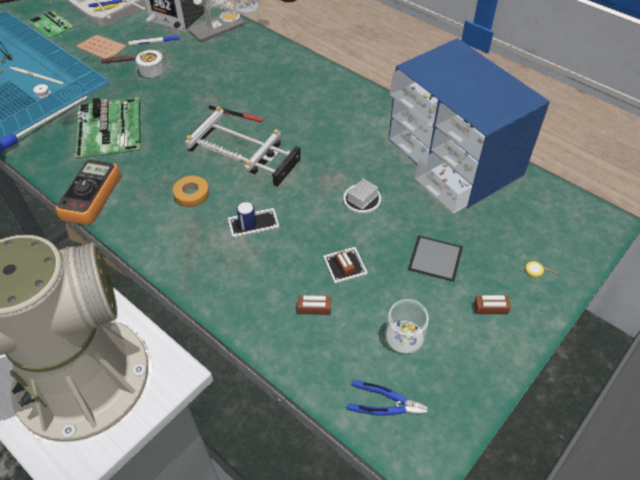

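View pics/top0.png

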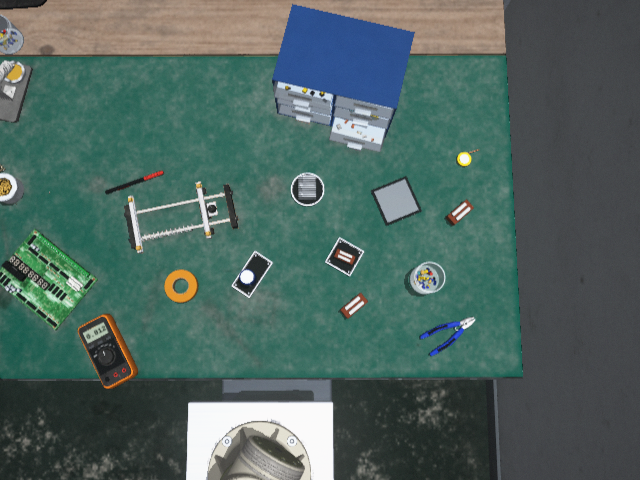

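View pics/wrist0.png

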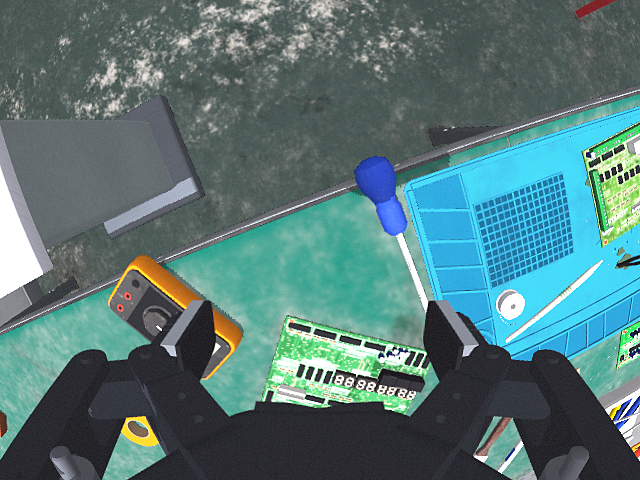

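```bash
python3 - <<'E'
from h import *
import plant
print([x for x in dir(plant) if not x.startswith('_')], getattr(plant,'grasp_offset',None))
d=load('top0'); im=cv2.cvtColor(d['im'],cv2.COLOR_RGB2BGR)
c=im[160:330,220:480]; cv2.imwrite('pics/topcrop.png',cv2.resize(c,None,fx=3,fy=3,interpolation=cv2.INTER_CUBIC))
for n,uv,z in[('round',(307,189),.0075),('square',(345,257),.0075),('long',(252,274),.0075),('mat',(397,200),.002),('jar',(427,278),.0),('cap',(247,276),.05),('tape',(181,286),.02),('decoy',(354,305),.02)]:
    print(n,onz(d,uv,z).round(4))
E
```

```text
['MotionError', 'camera', 'camera_params', 'grasp_offset', 'sense', 'sign_off'] -0.0187
round [[ 0.6251 -0.102 ]]
square [[ 0.4677 -0.1875]]
long [[0.4299 0.0221]]
mat [[ 0.5999 -0.3089]]
jar [[ 0.4203 -0.3728]]
cap [[0.4219 0.0289]]
tape [[0.4025 0.1785]]
decoy [[ 0.3594 -0.2056]]
```

View pics/topcrop.png

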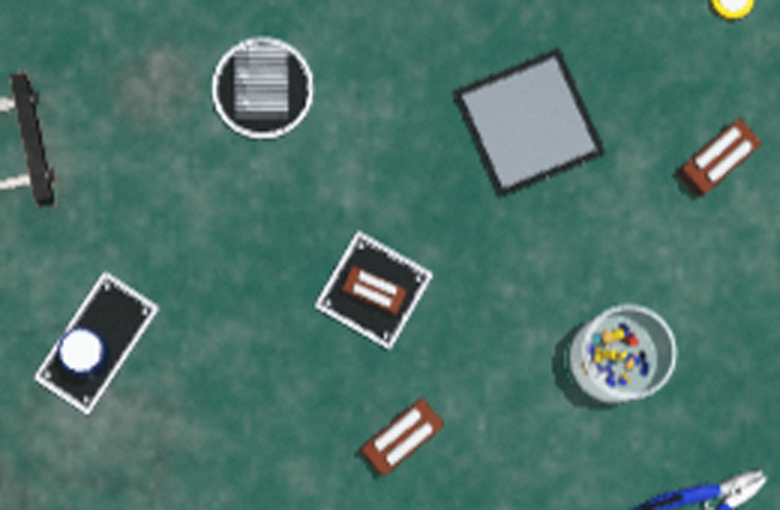

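```bash
cat >> h.py <<'E'
from scipy.spatial.transform import Rotation as R
def pose():
    s=sense(); return s['position'],R.from_quat(s['eef_rot']),s
def where():
    p,r,s=pose(); M=r.as_matrix(); 
    print('t %.2f pos'%s['t'],(p*1000).round(1),'psix %.2f'%np.degrees(np.arctan2(M[1,0],M[0,0])),'tilt',np.degrees(M[:2,2]).round(2),'grip %.3f'%s['grip_width'],'F',s['contact_force'].round(1))
def goto(x,y,z,psi=None):
    "mm, deg: shift in current tool axes and turn about tool z (do shift first, then turn; turn pivots on TCP)"
    p,r,s=pose(); M=r.as_matrix(); d=np.array([x,y,z])-p*1000
    print('shift tool',(M.T@d).round(1),'len %.0f'%np.linalg.norm(d))
    if psi is not None:
        a=np.radians(psi); t=np.c_[[np.cos(a),np.sin(a),0],[np.sin(a),-np.cos(a),0],[0,0,-1.]]
        print('turn now-frame rotvec',np.degrees((r.inv()*R.from_matrix(t)).as_rotvec()).round(2))
E
python3 -m crank '-32 -35 -10 0 0 0;-32 -35 -10 0 0 0;-32 -35 -10 0 0 0;-32 -35 -10 0 0 0;-32 -35 -10 0 0 0;-32 -35 -10 0 0 0;-32 -35 -10 0 0 0;-32 -35 -10 0 0 0;-32 -35 -10 0 0 0;-32 -35 -10 0 0 0'
python3 -c "
from h import *
where();goto(470,-130,330,68)"
```

```text
t: 1.15
position: [0.3822, 0.0852, 0.3298]
eef_rot: [0.176, 0.984, -0.003, -0.001]
contact_force: [1.0, 0.6, -0.4]
grip_width: 1.001
t 1.15 pos [382.2  85.2 329.8] psix 159.77 tilt [-0.2  -0.35] grip 1.001 F [ 1.   0.6 -0.4]
shift tool [-156.8 -171.6    0.8] len 232
turn now-frame rotvec [-0.36  0.27 91.77]
```

```bash

python3 -m crank '-33 -36 0 0 0 0;-33 -36 0 0 0 0;-33 -36 0 0 0 0;-33 -36 0 0 0 0;-18 -20 0 0 0 8.5;0 0 0 0 0 8.5;0 0 0 0 0 8.5;0 0 0 0 0 8.5;0 0 0 0 0 8.5;0 0 0 0 0 8.5' 
python3 -m crank '0 0 0 0 0 8.5;0 0 0 0 0 8.5;0 0 0 0 0 8.5;0 0 0 0 0 8.5;0 0 0 0 0 6;0 0 0 0 0 0;0 0 0 0 0 0' 60
python3 -c "
from h import *
where();goto(470,-130,330,68); snap('wrist','w1'); where()"
```

```text
t: 2.15
position: [0.4677, -0.1353, 0.3288]
eef_rot: [0.589, 0.808, -0.003, -0.0]
contact_force: [0.1, -1.0, 0.6]
grip_width: 1.0
t: 2.85
position: [0.4665, -0.1349, 0.3267]
eef_rot: [0.833, 0.554, -0.004, -0.001]
contact_force: [0.0, -0.0, 0.6]
grip_width: 0.7
t 2.85 pos [ 466.5 -134.9  326.7] psix 67.29 tilt [-0.48 -0.15] grip 0.700 F [ 0.  -0.   0.6]
shift tool [ 5.9  1.3 -3.4] len 7
turn now-frame rotvec [-0.38  0.32 -0.72]
t 2.90 pos [ 466.5 -134.9  326.7] psix 67.27 tilt [-0.48 -0.15] grip 0.699 F [0.6 1.2 0. ]
```

View pics/w1.png

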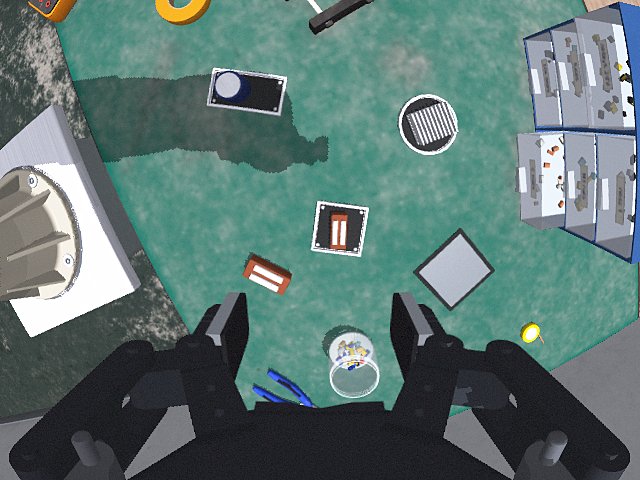

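```bash
cat > meas.py <<'E'
from h import *
import sys
def hull(mask,minA=30,near=None):
    n,l,st,c=cv2.connectedComponentsWithStats(mask.astype(np.uint8))
    out=[]
    for i in range(1,n):
        if st[i,4]>=minA: out.append((i,st[i],c[i]))
    return l,out
def trays(d,boxes):
    im=d['im']; hsv=cv2.cvtColor(im,cv2.COLOR_RGB2HSV).astype(int)
    notgreen=~((hsv[...,0]>65)&(hsv[...,0]<95)&(hsv[...,1]>70))
    for n,(u0,v0,u1,v1),z in boxes:
        m=np.zeros(im.shape[:2],bool); m[v0:v1,u0:u1]=notgreen[v0:v1,u0:u1]
        m=cv2.morphologyEx(m.astype(np.uint8),cv2.MORPH_OPEN,np.ones((3,3)))
        cs,_=cv2.findContours(m,cv2.RETR_EXTERNAL,cv2.CHAIN_APPROX_NONE)
        c=max(cs,key=cv2.contourArea)[:,0,:]
        P=(onz(d,c,z)*1000).astype(np.float32)
        if n.startswith('round'):
            (x,y),r=cv2.minEnclosingCircle(P); e=cv2.fitEllipse(cv2.convexHull(P)); print(n,'circ',round(x,1),round(y,1),'D',round(2*r,1),'ell',e)
        else:
            r=cv2.minAreaRect(P); b=cv2.boxPoints(r); s=b[1]-b[0]
            print(n,np.round(r[0],1),np.round(r[1],1),'ang %.1f'%np.degrees(np.arctan2(s[1],s[0])),'(that side %.1f)'%np.linalg.norm(s))
E
python3 - <<'E'
from meas import *
d=load('w1'); im=cv2.cvtColor(d['im'],cv2.COLOR_RGB2BGR)
trays(d,[('long',(200,60,295,122),.0075),('round',(390,85,470,162),.0075),('square',(300,190,380,265),.0075),('mat',(405,220,500,318),.002)])
cs=[im[55:125,195:300],im[85:165,390:470],im[190:268,300:380],im[220:320,405:505]]
cs=[cv2.resize(c,(400,300 if 0 else int(400*c.shape[0]/c.shape[1])),interpolation=cv2.INTER_CUBIC)[:400] for c in cs]
cs=[cv2.copyMakeBorder(c,0,max(0,400-c.shape[0]),0,0,cv2.BORDER_CONSTANT)for c in cs]
o=np.vstack([np.hstack(cs[:2]),np.hstack(cs[2:])]); cv2.imwrite('pics/w1c.png',cv2.resize(o,(600,600)))
E
```

```text
long [426.1  18.7] [ 70.5 115.7] ang -26.2 (that side 115.7)
round circ 624.0 -98.6 D 103.5 ell ((623.1788940429688, -101.20516967773438), (76.37815856933594, 100.04981994628906), 40.69082260131836)
square [ 470.4 -188. ] [68.1 67.7] ang -30.1 (that side 67.7)
mat [ 599.6 -309.1] [89.6 90.2] ang -67.5 (that side 90.2)
```

View pics/w1c.png

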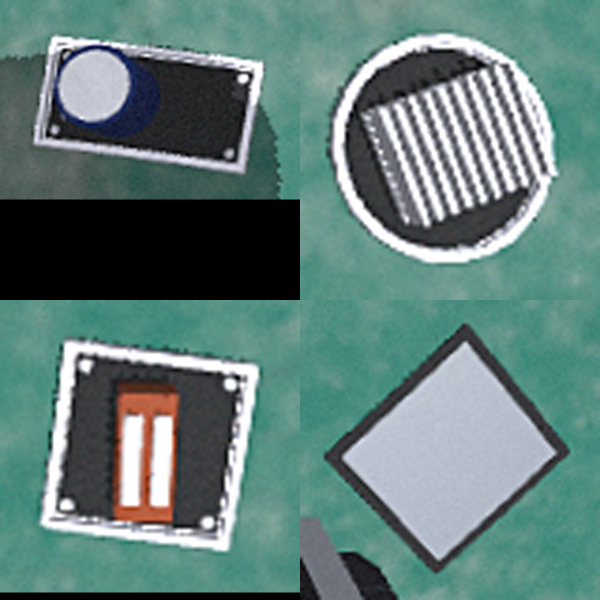

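```bash
cat >> meas.py <<'E'
def bright(d,n,box,z,vmin=165,smax=70,which='rect'):
    im=d['im']; hsv=cv2.cvtColor(im,cv2.COLOR_RGB2HSV).astype(int); u0,v0,u1,v1=box
    m=np.zeros(im.shape[:2],np.uint8); m[v0:v1,u0:u1]=((hsv[...,2]>vmin)&(hsv[...,1]<smax))[v0:v1,u0:u1]
    nn,l,st,c=cv2.connectedComponentsWithStats(m,connectivity=8); i=1+np.argmax(st[1:,4]); m=(l==i)
    v,u=np.nonzero(m); h=cv2.convexHull(np.c_[u,v].astype(np.float32))[:,0]
    P=(onz(d,h,z)*1000).astype(np.float32)
    if which=='circ':
        # robust circle fit
        from scipy.optimize import least_squares
        f=lambda q:np.hypot(P[:,0]-q[0],P[:,1]-q[1])-q[2]
        r=least_squares(f,[*P.mean(0),39],loss='soft_l1',f_scale=1).x; print(n,'circ',r.round(1),'rms',np.std(f(r)).round(2)); return r
    r=cv2.minAreaRect(P); b=cv2.boxPoints(r); s=b[1]-b[0]
    print(n,np.round(r[0],1),np.round(r[1],1),'ang %.1f'%np.degrees(np.arctan2(s[1],s[0])),'(that side %.1f)'%np.linalg.norm(s))
    return r
def brown(d,n,box,z):
    im=d['im'].astype(int); u0,v0,u1,v1=box; hsv=cv2.cvtColor(d['im'],cv2.COLOR_RGB2HSV).astype(int)
    m=np.zeros(im.shape[:2],np.uint8); m[v0:v1,u0:u1]=((im[...,0]-im[...,1]>50)&(im[...,0]>140))[v0:v1,u0:u1]
    v,u=np.nonzero(m); P=(onz(d,np.c_[u,v],z)*1000).astype(np.float32)
    r=cv2.minAreaRect(P); b=cv2.boxPoints(r); s=b[1]-b[0]
    print(n,np.round(r[0],1),np.round(r[1],1),'ang %.1f'%np.degrees(np.arctan2(s[1],s[0])),'(that side %.1f)'%np.linalg.norm(s)); return r
E
python3 - <<'E'
from meas import *
d=load('w1')
bright(d,'square',(300,190,380,265),.0075)
for vm in(150,180,205): bright(d,'long',(200,60,295,122),.0075,vm)
for vm in(180,205): bright(d,'round',(390,85,470,162),.0075,vm,which='circ')
bright(d,'captop',(213,70,244,100),.0525,150,which='circ')
brown(d,'fuse',(318,205,355,255),.0205)
bright(d,'hs',(407,100,453,148),.0295,150)
E
```

```text
square [ 470.3 -188.3] [67.5 67.2] ang -30.1 (that side 67.2)
long [433.4  19.5] [ 50.3 101.8] ang -33.3 (that side 101.8)
long [431.5  20.8] [50.  96.2] ang -33.3 (that side 96.2)
long [413.3  38. ] [29.8 29.9] ang -26.5 (that side 29.9)
round circ [ 626.6 -105.    39.2] rms 0.43
round circ [ 626.5 -105.    39. ] rms 0.36
captop circ [421.   27.4  14.4] rms 0.15
fuse [ 468.9 -188. ] [42.8 18.9] ang -22.5 (that side 18.9)
hs [ 623.3 -103.6] [ 8.4 40. ] ang -89.3 (that side 40.0)
```

```bash

python3 -c "
from h import *
where();goto(421,27.4,80,68)"
```

```text
t 2.90 pos [ 466.5 -134.9  326.7] psix 67.27 tilt [-0.48 -0.15] grip 0.699 F [0.6 1.2 0. ]
shift tool [ 133.5 -103.   246.6] len 299
turn now-frame rotvec [-0.38  0.32 -0.73]
```

```bash

python3 -m crank '19 -15 35 -0.4 0.3 -0.7;19 -15 35 0 0 0;19 -15 35 0 0 0;19 -15 35 0 0 0;19 -15 35 0 0 0;19 -15 35 0 0 0;20 -13 30 0 0 0;0 0 0 0 0 0;0 0 0 0 0 0' 60 40
python3 -c "
from h import *
where();goto(421,27.4,80,68);snap('wrist','w2')"
```

```text
t: 3.8
position: [0.4207, 0.0303, 0.0788]
eef_rot: [0.825, 0.565, 0.001, 0.004]
contact_force: [0.5, -0.6, 0.1]
grip_width: 0.699
t 3.80 pos [420.7  30.3  78.8] psix 68.85 tilt [ 0.38 -0.29] grip 0.699 F [ 0.5 -0.6  0.1]
shift tool [-2.6  1.3 -1.1] len 3
turn now-frame rotvec [0.46 0.13 0.85]
```

View pics/w2.png

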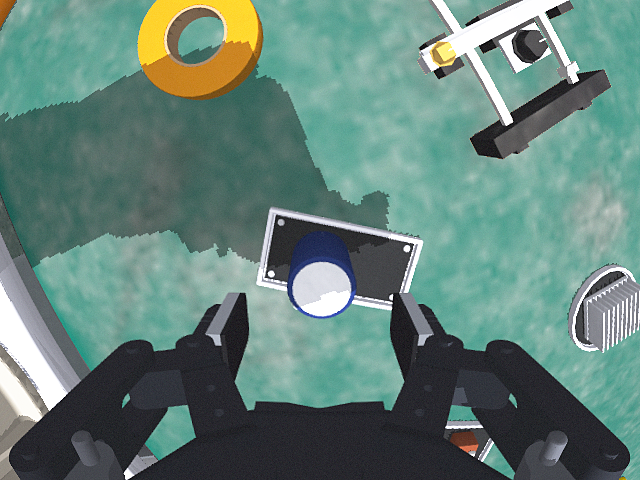

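```bash

python3 -c "
from meas import *
d=load('w2');r=bright(d,'captop',(280,255,365,325),.0525,150,which='circ')
goto(r[0],r[1],17,68)
bright(d,'long',(250,200,425,315),.0075,165)"
```

```text
captop circ [420.9  26.3  14.7] rms 0.09
shift tool [-3.3  1.3 61.9] len 62
turn now-frame rotvec [0.43 0.12 0.8 ]
long [423.4  13.4] [ 72.3 102.8] ang -32.5 (that side 102.8)
```

```bash

python3 -m crank '-3.3 1.3 20 0.4 0 0.8;0 0 20 0 0 0;0 0 15 0 0 0;0 0 7 0 0 0;0 0 0 0 0 0'
python3 -m crank '0 0 0 0 0 0;0 0 0 0 0 0;0 0 0 0 0 0;0 0 0 0 0 0;0 0 0 0 0 0;0 0 0 0 0 0;0 0 0 0 0 0' 25 40
python3 -c "
from h import *
where()"
```

```text
t: 4.35
position: [0.4312, 0.0212, 0.0227]
eef_rot: [0.83, 0.558, 0.005, 0.007]
contact_force: [-0.4, 0.3, 0.4]
grip_width: 0.702
t: 5.05
position: [0.4343, 0.0202, 0.0264]
eef_rot: [0.83, 0.558, 0.008, 0.009]
contact_force: [0.1, 0.7, -0.7]
grip_width: 0.396
t 5.05 pos [434.3  20.2  26.4] psix 67.80 tilt [ 1.29 -0.37] grip 0.396 F [ 0.1  0.7 -0.7]
```

```bash

python3 -c "
from h import *
where();snap('wrist','w3');where();print(sense()['moment'],sense()['qvel'])"
```

```text
t 5.05 pos [434.3  20.2  26.4] psix 67.80 tilt [ 1.29 -0.37] grip 0.396 F [ 0.1  0.7 -0.7]
t 5.10 pos [434.3  20.2  26.4] psix 67.81 tilt [ 1.28 -0.36] grip 0.393 F [-0.3 -0.5 -0.5]
[-0.00384806  0.05322746 -0.02159711] [-0.00031486  0.0010055  -0.00024054  0.00068765 -0.00124188  0.00111819]
```

View pics/w3.png

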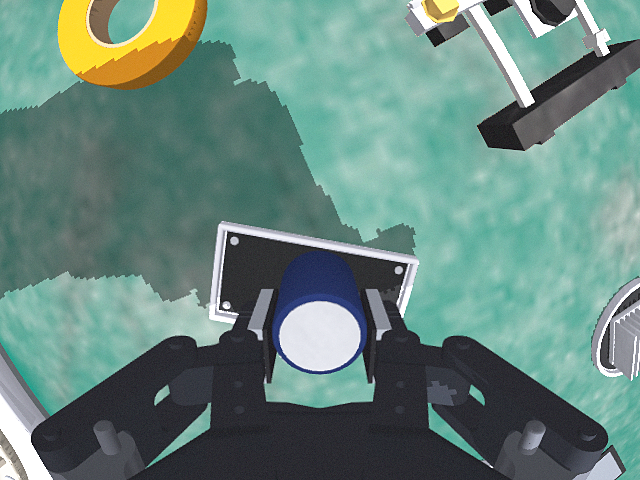

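```bash

for i in 1 2 3; do python3 -m crank '0 0 -15 0 0 0' >/dev/null; python3 -c "
from h import *
where()"; done
python3 -m crank '0 0 0 0 0 0' >/dev/null; python3 -c "
from h import *
where()"
```

```text
t 5.20 pos [432.3  20.5  40.1] psix 67.81 tilt [ 1.07 -0.34] grip 0.396 F [-0.5  0.4 -0.3]
t 5.30 pos [431.4  20.7  55. ] psix 67.81 tilt [ 0.99 -0.33] grip 0.396 F [ 0.   0.1 -0.3]
t 5.40 pos [430.6  20.9  70.2] psix 67.81 tilt [ 0.93 -0.32] grip 0.396 F [-0.1  0.  -0.7]
t 5.50 pos [432.   20.8  71.7] psix 67.82 tilt [ 1.11 -0.34] grip 0.391 F [ 1.1  0.2 -0.6]
```

```bash

python3 -c "
from h import *
where();goto(599.6,-309.1,90,68)"
```

```text
t 5.50 pos [432.   20.8  71.7] psix 67.82 tilt [ 1.11 -0.34] grip 0.391 F [ 1.1  0.2 -0.6]
shift tool [-242.2  280.   -13.1] len 370
turn now-frame rotvec [ 1.15 -0.1  -0.18]
```

```bash

python3 -m crank '-27 31 -4 0.6 0 0;-27 31 -4 0.6 0 0;-27 31 -3 0 0 0;-27 31 -2 0 0 0;-27 31 -2 0 0 0;-27 31 0 0 0 0;-27 31 0 0 0 0;-27 31 0 0 0 0;-24 26 0 0 0 0;0 0 0 0 0 0'
python3 -c "
from h import *
where();goto(599.6,-309.1,90,68)"
```

```text
t: 6.5
position: [0.5984, -0.3151, 0.0746]
eef_rot: [0.828, 0.56, -0.001, -0.005]
contact_force: [0.2, 0.1, -1.4]
grip_width: 0.396
t 6.50 pos [ 598.4 -315.1   74.6] psix 68.15 tilt [-0.43  0.34] grip 0.396 F [ 0.2  0.1 -1.4]
shift tool [  6.1  -1.3 -15.4] len 17
turn now-frame rotvec [-0.53 -0.16  0.15]
```

```bash

python3 -m crank '6 -1 17 -0.5 -0.1 0;0 0 15 0 0 0' >/dev/null
python3 -c "
from h import *
where();goto(599.6,-309.1,26,68)"
```

```text
t 6.70 pos [ 600.4 -310.9   40.9] psix 68.01 tilt [0.08 0.03] grip 0.395 F [-0.6  0.3 -1. ]
shift tool [ 1.4 -1.4 14.9] len 15
turn now-frame rotvec [ 0.07 -0.06  0.01]
```

```bash

python3 -m crank '1.4 -1.4 7 0 0 0;0 0 5 0 0 0' >/dev/null
python3 -c "
from h import *
where();goto(599.6,-309.1,25,68)"
```

```text
t 6.90 pos [ 597.4 -306.9   24.7] psix 68.03 tilt [-0.19  0.22] grip 0.397 F [ 0.1 -0.2 -0.8]
shift tool [-1.2  2.9 -0.3] len 3
turn now-frame rotvec [-0.25 -0.14  0.03]
```

```bash

for k in 1 2 3; do python3 -m crank '0 0.5 1 0 0 0' >/dev/null
python3 -c "
from h import *
where()"; done
```

```text
t 7.00 pos [ 597.  -306.7   23.9] psix 68.04 tilt [-0.27  0.21] grip 0.397 F [-5.5 -0.6 13. ]
t 7.10 pos [ 597.  -306.7   23.9] psix 68.05 tilt [-0.31  0.16] grip 0.396 F [-4.4 -0.   7.9]
t 7.20 pos [ 597.2 -306.7   24. ] psix 68.07 tilt [-0.32  0.12] grip 0.398 F [-3.   0.4  4.4]
```

```bash

python3 -m crank '0 0 0 0 0 0;0 0 0 0 0 0;0 0 0 0 0 0;0 0 0 0 0 0' 55 40 >/dev/null
python3 -c "
from h import *
where()"
python3 -m crank '0 0 -20 0 0 0;0 0 -30 0 0 0;0 0 -40 0 0 0;0 0 -40 0 0 0;0 0 0 0 0 0' >/dev/null
python3 -c "
from h import *
where();snap('wrist','w4');goto(468.9,-188.,80,67.5)"
```

```text
t 7.60 pos [ 598.1 -306.1   24.7] psix 68.13 tilt [-0.21  0.09] grip 0.642 F [-0.2 -0.1 -0.4]
t 8.10 pos [ 597.3 -305.1  155.9] psix 68.14 tilt [-0.49  0.3 ] grip 0.646 F [ 0.7 -1.4  0.5]
shift tool [  60.5 -160.7   75.4] len 187
turn now-frame rotvec [-0.76 -0.14  0.64]
```

View pics/w4.png

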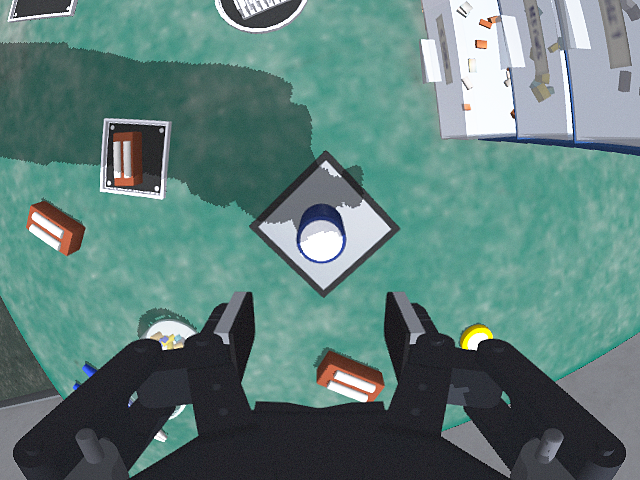

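```bash

python3 -m crank '15 -40 15 -0.8 -0.1 0.6;15 -40 15 0 0 0;15 -40 15 0 0 0;15 -40 10 0 0 0;0 0 0 0 0 0' 45 40 >/dev/null
python3 -c "
from meas import *
where();snap('wrist','w5');goto(468.9,-188.,80,67.5)"
```

```text
t 8.65 pos [ 462.2 -182.4   86.1] psix 67.43 tilt [-0.55  0.39] grip 0.527 F [ 0.3 -0.5 -0. ]
shift tool [-1.5  3.8  7.7] len 9
turn now-frame rotvec [-0.31 -0.09 -0.1 ]
```

View pics/w5.png

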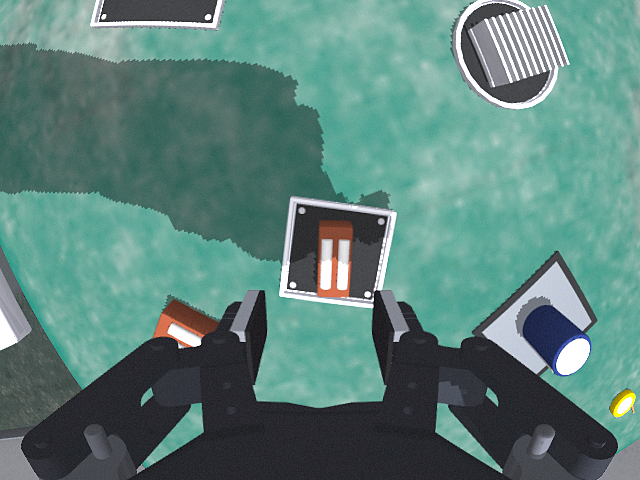

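```bash

python3 -c "
from meas import *
d=load('w5');im=d['im'].astype(int)
for y in range(215,305,6): print(y,im[y,335],im[y,318:354:5,0])
hsv=cv2.cvtColor(d['im'],cv2.COLOR_RGB2HSV).astype(int)
m=np.zeros((480,640),bool);m[236:294,318:354]=True
m&=(hsv[...,1]<60)&(hsv[...,2]>130)
v,u=np.nonzero(m);P=(onz(d,np.c_[u,v],.0225)*1000).astype(np.float32);print(cv2.minAreaRect(P),u.min(),u.max(),v.min(),v.max())
where()
"
```

```text
215 [47 45 44] [43 44 44 43 43 48 49 47]
221 [93 54 35] [49 96 97 89 90 84 85 41]
227 [135  72  56] [ 61 138 132 132 131 129 122  38]
233 [134  73  53] [ 68 136 132 136 136 137 136  71]
239 [134  69  49] [ 82 166 165 132 133 146 138  47]
245 [136  74  55] [ 91 209 229 125 144 228 209  65]
251 [130  68  48] [103 211 228 133 161 230 193  67]
257 [201 104  74] [106 220 228 156 171 226 176  70]
263 [220 115  82] [155 255 255 217 228 217 176  69]
269 [219 115  82] [178 255 255 216 246 255 212  64]
275 [216 106  75] [183 255 255 216 252 255 207  73]
281 [194  99  66] [202 255 255 218 255 255 222  71]
287 [216 114  82] [193 255 255 219 255 255 218  71]
293 [214 112  77] [200 213 215 216 212 215 207  65]
299 [166 169 187] [255 255 254 207 152 158 167 229]
((468.594970703125, -188.91433715820312), (31.74522590637207, 16.53818130493164), 65.83417510986328) 320 349 239 289
t 8.70 pos [ 466.  -185.2   87.7] psix 67.40 tilt [-0.25  0.2 ] grip 0.529 F [ 0.9 -0.5 -0.9]
```

```bash

python3 -c "
from h import *
goto(468.7,-188.4,40,67)"
python3 -m crank '-2 4 23 -0.3 -0.1 0.3;0 0 20 0 0 0;0 0 0 0 0 0' 40 40 >/dev/null
python3 -c "
from h import *
where();goto(468.7,-188.4,9,67)"
```

```text
shift tool [-2.   4.  47.7] len 48
turn now-frame rotvec [-0.31 -0.09  0.4 ]
t 9.00 pos [ 471.6 -190.3   43.7] psix 67.10 tilt [ 0.23 -0.17] grip 0.467 F [-0.7  0.4  0.1]
shift tool [ 0.7 -3.6 34.7] len 35
turn now-frame rotvec [0.28 0.06 0.1 ]
```

```bash

python3 -m crank '0.7 -4 15 0.2 0 0;0 0 8 0 0 0' >/dev/null
python3 -c "
from h import *
where();goto(468.7,-188.4,9,67)"
```

```text
t 9.20 pos [ 471.1 -190.3   21.6] psix 67.07 tilt [ 0.23 -0.2 ] grip 0.467 F [-0.5  1.6 -0.2]
shift tool [ 0.9 -3.  12.6] len 13
turn now-frame rotvec [0.29 0.1  0.07]
```

```bash

python3 -m crank '0.9 -3.5 6 0.2 0.1 0;0 -0.5 4 0 0 0' >/dev/null
python3 -c "
from h import *
where();goto(468.7,-188.4,9,67)"
python3 -m crank '0 -0.5 0.5 0 0 0' >/dev/null
python3 -c "
from h import *
where();goto(468.7,-188.4,9,67);snap('wrist','w6')"
```

```text
t 9.40 pos [ 469.3 -189.1   11.7] psix 67.06 tilt [ 0.17 -0.08] grip 0.466 F [-0.7  0.9  0.2]
shift tool [ 0.4 -0.8  2.7] len 3
turn now-frame rotvec [0.19 0.01 0.06]
t 9.50 pos [ 469.1 -189.2   11.2] psix 67.05 tilt [ 0.19 -0.09] grip 0.467 F [0.4 0.4 0.4]
shift tool [ 0.5 -0.7  2.1] len 2
turn now-frame rotvec [0.21 0.01 0.05]
```

View pics/w6.png

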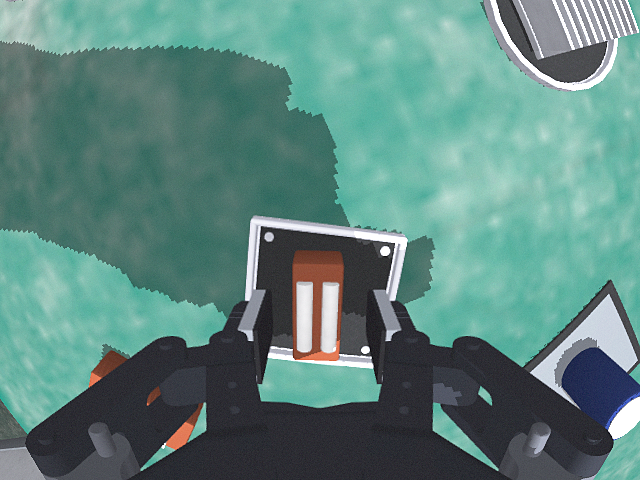

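```bash

python3 -m crank '0.3 -0.6 2 0.2 0 0;0 0 0.5 0 0 0;0 0 0.3 0 0 0;0 0 0.3 0 0 0;0 0 0.3 0 0 0;0 0 0 0 0 0' 14 30 >/dev/null
python3 -c "
from h import *
where()"
python3 -m crank '0 0 0 0 0 0;0 0 0 0 0 0' >/dev/null
python3 -c "
from h import *
where()"
```

```text
t 10.15 pos [ 469.7 -189.2    9.7] psix 67.06 tilt [ 0.13 -0.1 ] grip 0.226 F [ 0.9  0.  -1.3]
t 10.35 pos [ 469.7 -189.2    9.6] psix 67.06 tilt [ 0.14 -0.1 ] grip 0.224 F [-0.5  0.1  1.4]
```

```bash

python3 -m crank '0 0 -10 0 0 0;0 0 -30 0 0 0;0 0 -45 0 0 0;0 0 -45 0 0 -8;0 0 -40 0 0 -8;0 0 0 0 0 -8;0 0 0 0 0 -8;0 0 0 0 0 -8' >/dev/null
python3 -m crank '0 0 0 0 0 -8;0 0 0 0 0 -8;0 0 0 0 0 -8;0 0 0 0 0 -8;0 0 0 0 0 -8;0 0 0 0 0 0' >/dev/null
python3 -c "
from h import *
where();goto(431.5,20.8,160,146.7)"
```

```text
t 11.75 pos [ 468.8 -188.3  196. ] psix 150.33 tilt [ 0.45 -0.26] grip 0.224 F [ 0.9  0.8 -0.6]
shift tool [136.2 163.3  34.7] len 215
turn now-frame rotvec [0.01 0.52 3.63]
```

```bash

python3 -c "
from h import *
goto(490,-17,160,146.7)"
python3 -m crank '14 31 6 0 0.5 3.6;14 31 6 0 0 0;14 31 6 0 0 0;14 31 6 0 0 0;14 31 6 0 0 0;0 0 0 0 0 0;0 0 0 0 0 0' >/dev/null
python3 -c "
from h import *
where();snap('wrist','w7');where()"
```

```text
shift tool [ 66.7 159.4  35.3] len 176
turn now-frame rotvec [0.01 0.52 3.63]
t 12.45 pos [496.6 -16.2 167.7] psix 144.95 tilt [ 0.24 -0.11] grip 0.227 F [ 0.2  0.2 -1. ]
t 12.50 pos [496.5 -16.4 167.7] psix 144.93 tilt [ 0.24 -0.09] grip 0.226 F [ 0.2  0.6 -1. ]
```

View pics/w7.png

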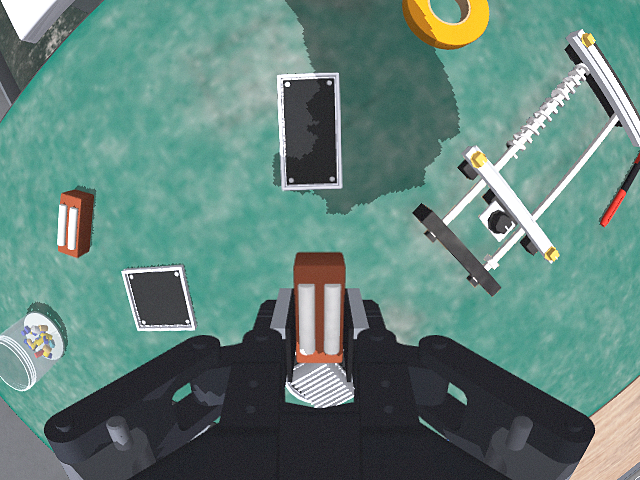

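```bash

python3 -c "
from meas import *
d=load('w7')
for vm in (130,150,165): bright(d,'long',(270,65,350,196),.0075,vm,50)
bright(d,'square',(115,258,202,338),.0075,150,50)
im=d['im'].astype(int)
m=np.zeros((480,640),np.uint8); m[70:192,275:345]=(im.max(2)<75)[70:192,275:345]
cs,_=cv2.findContours(m,cv2.RETR_EXTERNAL,cv2.CHAIN_APPROX_NONE);c=max(cs,key=cv2.contourArea)[:,0]
P=(onz(d,c,.0025)*1000).astype(np.float32);print('liner',cv2.minAreaRect(P))
"
```

```text
long [425.9  20.3] [ 56.3 104.3] ang -33.1 (that side 104.3)
long [425.8  20.3] [ 56.1 104.2] ang -33.1 (that side 104.2)
long [425.8  20.3] [ 56.1 104.1] ang -33.1 (that side 104.1)
square [ 469.4 -187.6] [67.8 68. ] ang -30.9 (that side 68.0)
liner ((431.0617980957031, 20.314617156982422), (41.37918472290039, 87.041259765625), 56.669498443603516)
```

```bash

python3 -c "
from h import *
goto(431.2,20.5,60,146.7)"
python3 -m crank '25 2 30 0 0.3 -1.8;25 2 30 0 0 0;24 2 25 0 0 0;0 0 15 0 0 0;0 0 0 0 0 0' >/dev/null
python3 -c "
from h import *
where();goto(431.2,20.5,30,146.7)"
```

```text
shift tool [ 75.1  -7.5 107.4] len 131
turn now-frame rotvec [ 0.06  0.25 -1.77]
t 13.00 pos [439.8  25.5  67.2] psix 145.89 tilt [ 0.38 -0.06] grip 0.220 F [-0.2 -0.8 -0.5]
shift tool [ 4.5 -9.1 37.1] len 38
turn now-frame rotvec [ 0.16  0.35 -0.8 ]
```

```bash

python3 -m crank '5 -9 12 0.1 0.3 -0.8;2 0 15 0 0 0;0 0 0 0 0 0' >/dev/null
python3 -c "
from h import *
where();goto(431.2,20.5,10,146.7)"
```

```text
t 13.30 pos [431.5  18.8  42.3] psix 146.31 tilt [ 0.29 -0.04] grip 0.223 F [-1.1 -0.2 -0.9]
shift tool [ 1.4  1.2 32.3] len 32
turn now-frame rotvec [ 0.13  0.27 -0.39]
```

```bash

python3 -m crank '2 1 12 0.1 0.2 -0.4;2 0 10 0 0 0' >/dev/null
python3 -c "
from h import *
where();goto(431.2,20.5,10,146.7)"
```

```text
t 13.50 pos [432.6  20.2  22.3] psix 146.55 tilt [ 0.42 -0.07] grip 0.223 F [ 0.6 -0.2 -1.3]
shift tool [ 1.4 -0.5 12.3] len 12
turn now-frame rotvec [ 0.17  0.39 -0.15]
```

```bash

python3 -m crank '2 -0.5 6 0.2 0.4 -0.1;1.5 0 3.5 0 0 0' >/dev/null
python3 -c "
from h import *
where();goto(431.2,20.5,10,146.7)"
```

```text
t 13.70 pos [429.6  21.5  11.8] psix 146.62 tilt [-0.05 -0.02] grip 0.225 F [-0.2  0.  -1.2]
shift tool [-1.9  0.   1.8] len 3
turn now-frame rotvec [-0.04 -0.03 -0.08]
```

```bash

python3 -m crank '-1.5 0 0.7 0 0 0;-0.5 0 0.7 0 0 0' >/dev/null
python3 -c "
from h import *
where();goto(431.2,20.5,10,146.7)"
python3 -m crank '0 0 0.6 0 0 0' >/dev/null
python3 -c "
from h import *
where();goto(431.2,20.5,10,146.7)"
```

```text
t 13.90 pos [430.8  20.6   9.8] psix 146.65 tilt [-0.13 -0.01] grip 0.226 F [ 0.4 -1.  -0.5]
shift tool [-0.4  0.1 -0.2] len 0
turn now-frame rotvec [-0.08 -0.1  -0.05]
t 14.00 pos [430.8  20.7   9.6] psix 146.66 tilt [-0.14 -0.01] grip 0.228 F [-4.  -0.1 10.5]
shift tool [-0.4  0.1 -0.4] len 1
turn now-frame rotvec [-0.09 -0.11 -0.04]
```

```bash

python3 -m crank '0 0 0 0 0 0;0 0 0 0 0 0;0 0 -0.5 0 0 0;0 0 -5 0 0 0;0 0 -25 0 0 0;0 0 -40 0 0 0;0 0 -40 0 0 0;0 0 -40 0 0 0;0 0 0 0 0 0' 40 40 >/dev/null
python3 -c "
from h import *
where();snap('wrist','w8');goto(625,-104,220,90)"
```

```text
t 14.90 pos [430.3  20.9 167.1] psix 146.66 tilt [-0.19 -0.  ] grip 0.459 F [ 1.1 -0.5 -0.6]
shift tool [-232.     3.   -56.4] len 239
turn now-frame rotvec [-0.32 -0.2  56.67]
```

View pics/w8.png

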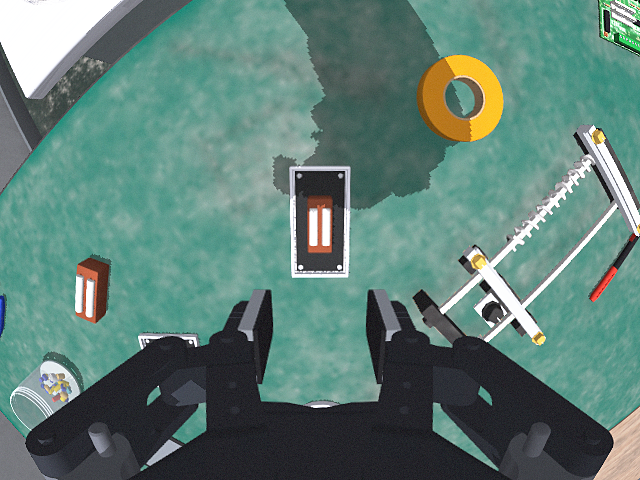

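```bash

python3 -c "
from meas import *
d=load('w8');brown(d,'fuse',(300,185,340,262),.0205)
im=d['im'].astype(int)
m=np.zeros((480,640),np.uint8); m[164:278,288:352]=(im.max(2)<75)[164:278,288:352]
v,u=np.nonzero(m);c=cv2.convexHull(np.c_[u,v].astype(np.float32))[:,0]
P=(onz(d,c,.0025)*1000).astype(np.float32);print('liner',cv2.minAreaRect(P))
goto(600,-150,200,90)"

```

```text
fuse [431.8  19.4] [19.1 39.9] ang -32.9 (that side 39.9)
liner ((430.9521484375, 20.330856323242188), (40.973716735839844, 87.03340911865234), 56.680213928222656)
shift tool [-236.5  -49.1  -36.3] len 244
turn now-frame rotvec [-0.32 -0.2  56.67]
```

Fuse is within ~1 mm of the middle of the long tray and aligned. Next, look at the heat sink.

```bash

python3 -m crank '-47 -10 -8 0 0 0;-47 -10 -8 0 0 0;-47 -10 -8 0 0 0;-47 -10 -8 0 0 0;-47 -9 -4 0 0 8;0 0 0 0 0 8;0 0 0 0 0 8;0 0 0 0 0 8;0 0 0 0 0 8;0 0 0 0 0 8' 70 40 >/dev/null
python3 -m crank '0 0 0 0 0 8;0 0 0 0 0 0;0 0 0 0 0 0' >/dev/null
python3 -c "
from h import *
where();snap('wrist','w9');where()"
```

```text
t 16.25 pos [ 593.8 -152.7  175.1] psix 88.64 tilt [-2.21  0.73] grip 0.818 F [ 0.4  0.2 -0.2]
t 16.30 pos [ 593.7 -152.6  175. ] psix 88.62 tilt [-2.22  0.73] grip 0.817 F [-0.2  0.1 -0.9]
```

View pics/w9.png

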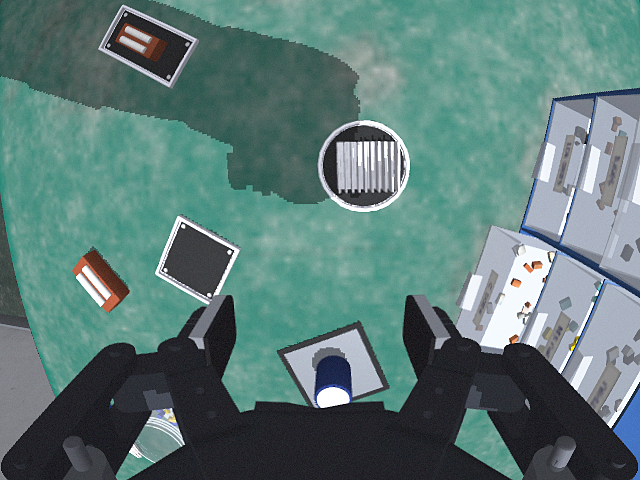

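```bash

python3 -c "
from meas import *
d=load('w9');im=cv2.cvtColor(d['im'],cv2.COLOR_RGB2BGR)
cv2.imwrite('pics/w9c.png',cv2.resize(im[115:217,312:416],None,fx=5.7,fy=5.7,interpolation=cv2.INTER_CUBIC))
bright(d,'round',(312,112,416,217),.0075,150,50,which='circ')
bright(d,'square',(150,210,245,305),.0075,150,50)
hsv=cv2.cvtColor(d['im'],cv2.COLOR_RGB2HSV).astype(int)
m=np.zeros((480,640),np.uint8); m[137:197,332:402]=((hsv[...,2]>110)&(hsv[...,1]<60))[137:197,332:402]
m=cv2.morphologyEx(m,cv2.MORPH_CLOSE,np.ones((5,5)))
m=cv2.morphologyEx(m,cv2.MORPH_OPEN,np.ones((9,9)))
v,u=np.nonzero(m);print(u.min(),u.max(),v.min(),v.max());P=(onz(d,np.c_[u,v],.0295)*1000).astype(np.float32);print('hs',cv2.minAreaRect(P))
"
```

```text
round circ [ 626.2 -105.    39. ] rms 0.18
square [ 470.5 -187.9] [68.2 67. ] ang -30.4 (that side 67.0)
337 401 138 196
hs ((628.5031127929688, -104.5220718383789), (50.58152389526367, 45.93278884887695), 0.36648228764533997)
```

View pics/w9c.png

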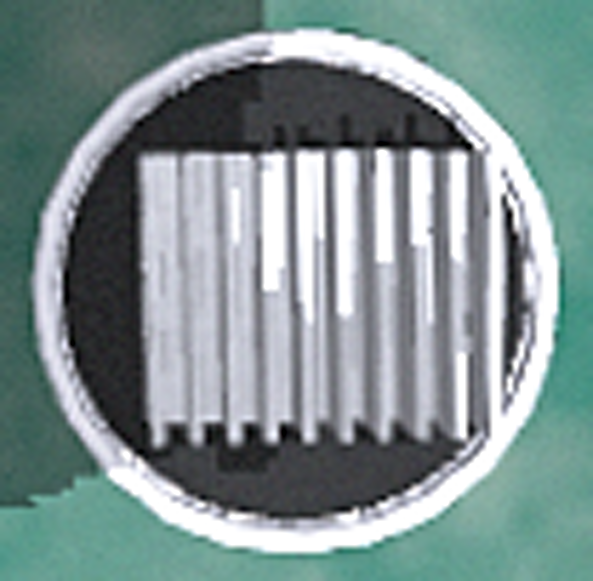

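```bash

python3 -c "
from meas import *
d=load('w9');print('cam',d['T'][:3,3])
f=lambda c:(312+c[0]/5.7,115+c[1]/5.7)
for n,c,z in [('baseL top',(141,155),.0075),('baseL bot',(150,440),.0075),('finR top',(488,152),.0295),('finR bot',(490,438),.0295),('finRout top',(503,160),.0295),('finRout bot',(505,400),.0295),('finL t',(178,152),.0295),('finL b',(180,430),.0295),('bot',(310,445),.0295),('top',(310,150),.0295)]: print(n,(onz(d,f(c),z)*1000).round(1))
"
```

```text
cam [ 0.60086937 -0.08464725  0.31955693]
baseL top [[603.7 -84.7]]
baseL bot [[ 604.3 -127. ]]
finR top [[650.9 -84.3]]
finR bot [[ 651.4 -124. ]]
finRout top [[653.  -85.4]]
finRout bot [[ 653.5 -118.7]]
finL t [[608.5 -84.4]]
finL b [[ 608.2 -122.6]]
bot [[ 626.2 -124.9]]
top [[626.5 -84.2]]
```

```bash

python3 -c "
from h import *
goto(627.5,-104.6,80,90.7)"
```

```text
shift tool [47.7 36.4 94.2] len 112
turn now-frame rotvec [-2.23 -0.72 -2.07]
```

```bash

python3 -m crank '0 0 0 -2.2 -0.7 -2;16 12 30 0 0 0;16 12 30 0 0 0;15 10 25 0 0 0;0 0 0 0 0 0' 70 40 >/dev/null
python3 -c "
from h import *
where();goto(627.5,-104.6,50,90.7);snap('wrist','w10')"
```

```text
t 16.80 pos [ 628.3 -104.9   87.7] psix 91.30 tilt [ 0.19 -0.08] grip 0.820 F [-0.9 -0.7  0.1]
shift tool [ 0.3 -0.9 37.7] len 38
turn now-frame rotvec [0.18 0.08 0.6 ]
```

View pics/w10.png

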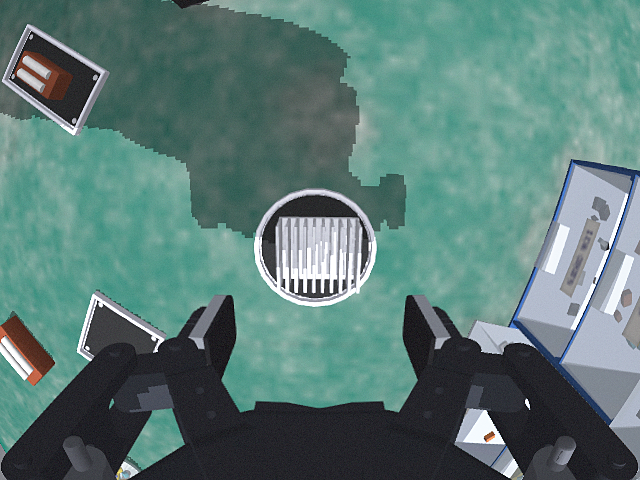

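```bash

python3 -m crank '0 -1 20 0.2 0.1 0.6;0 -1 18 0 0 0;0 0 0 0 0 0' >/dev/null
python3 -c "
from h import *
where();goto(627.5,-104.6,8,90.7)"
```

```text
t 17.15 pos [ 628.7 -108.4   55.1] psix 90.81 tilt [ 0.37 -0.21] grip 0.820 F [ 0.  -0.8  0. ]
shift tool [ 4.  -1.4 47. ] len 47
turn now-frame rotvec [0.37 0.21 0.11]
```

```bash

python3 -m crank '4 -2 18 0.3 0.2 0.1;0.5 -0.5 12 0 0 0' >/dev/null
python3 -c "
from h import *
where();goto(627.5,-104.6,8,90.7)"
```

```text
t 17.35 pos [ 629.1 -106.4   29.8] psix 90.71 tilt [ 0.48 -0.16] grip 0.818 F [-0.7 -1.3 -0.2]
shift tool [ 1.9 -1.8 21.7] len 22
turn now-frame rotvec [0.47 0.17 0.01]
```

```bash

python3 -m crank '2 -2 8 0.4 0.1 0;0.5 -1 6 0 0 0' >/dev/null
python3 -c "
from h import *
where();goto(627.5,-104.6,8,90.7)"
```

```text
t 17.55 pos [ 627.1 -105.1   17. ] psix 90.70 tilt [ 0.2  -0.13] grip 0.817 F [-0.9 -0.6 -0.4]
shift tool [0.5 0.4 9. ] len 9
turn now-frame rotvec [ 0.2   0.13 -0.  ]
```

```bash

python3 -m crank '0.5 0 5 0.2 0.1 0;0 0 3 0 0 0;0 0 1 0 0 0' 60 40 >/dev/null
python3 -c "
from h import *
where();goto(627.5,-104.6,8,90.7);snap('wrist','w11')"
```

```text
t 17.85 pos [ 627.5 -105.     8.1] psix 90.71 tilt [ 0.04 -0.05] grip 0.703 F [-0.5 -0.1 -1. ]
shift tool [0.4 0.  0.1] len 0
turn now-frame rotvec [0.04 0.05 0.01]
```

View pics/w11.png

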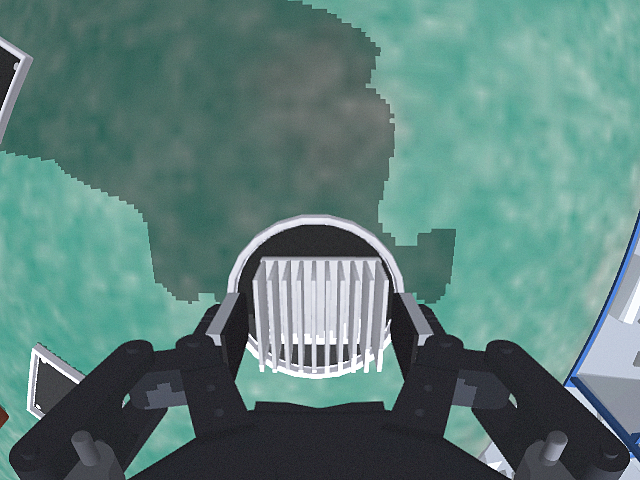

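```bash

python3 -m crank '0 0 0.2 0 0 0;0 0 0.2 0 0 0;0 0 0.2 0 0 0;0 0 0.2 0 0 0;0 0 0.2 0 0 0;0 0 0 0 0 0' 40 40 >/dev/null
python3 -c "
from h import *
where()"
python3 -m crank '0 0 0 0 0 0' >/dev/null
python3 -c "
from h import *
where()"
```

```text
t 18.50 pos [ 628.1 -105.1    8.4] psix 90.72 tilt [ 0.12 -0.08] grip 0.563 F [-0.2 -0.1 -0.8]
t 18.60 pos [ 628.1 -105.1    8.3] psix 90.72 tilt [ 0.12 -0.08] grip 0.562 F [0.6 0.9 0.4]
```

```bash

python3 -m crank '0 0 -10 0 0 0;0 0 -25 0 0 0;0 0 -40 0 0 0;0 0 -40 0 0 0;0 0 0 0 0 0' >/dev/null
python3 -c "
from h import *
where();goto(470,-188.4,100,59.6);snap('wrist','w12')"
```

```text
t 19.10 pos [ 626.3 -104.5  127. ] psix 90.72 tilt [-0.14  0.01] grip 0.561 F [-0.4 -0.5 -0.4]
shift tool [ -82.  -157.2   27.3] len 179
turn now-frame rotvec [-1.400e-01  3.000e-02  3.112e+01]
```

View pics/w12.png

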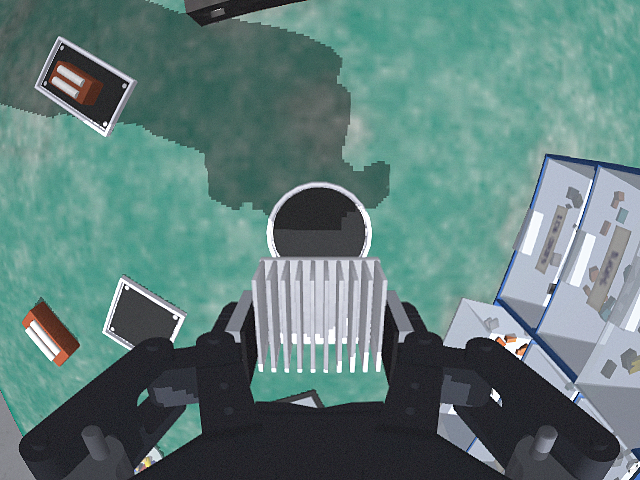

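Heat sink is held straight between the pads; the round tray (320,235) is now empty. Go to the square tray.

```bash

python3 -m crank '-20 -39 2 0 0 0;-20 -39 5 0 0 0;-20 -39 5 0 0 0;-20 -38 5 0 0 7.5;0 0 0 0 0 8;0 0 0 0 0 8;0 0 0 0 0 7.5;0 0 0 0 0 0' >/dev/null
python3 -c "
from h import *
where();goto(470,-188.4,60,59.6)"
```

```text
t 19.95 pos [ 459.2 -185.1   98.8] psix 58.54 tilt [-0.97  0.45] grip 0.565 F [-0.   0.1 -0.9]
shift tool [ 3.  11.7 38.6] len 40
turn now-frame rotvec [-1.07  0.11 -1.06]
```

```bash

python3 -m crank '3 11 5 -1 0.1 -1;0 0 15 0 0 0;0 0 15 0 0 0;0 0 0 0 0 0' >/dev/null
python3 -c "
from h import *
where();goto(470,-188.4,40,59.6);snap('wrist','w13')"
```

```text
t 20.35 pos [ 472.1 -188.3   60.3] psix 60.42 tilt [ 0.08 -0.02] grip 0.563 F [ 0.1  0.4 -1.6]
shift tool [-1.1 -1.8 20.3] len 20
turn now-frame rotvec [ 0.08 -0.03  0.82]
```

View pics/w13.png

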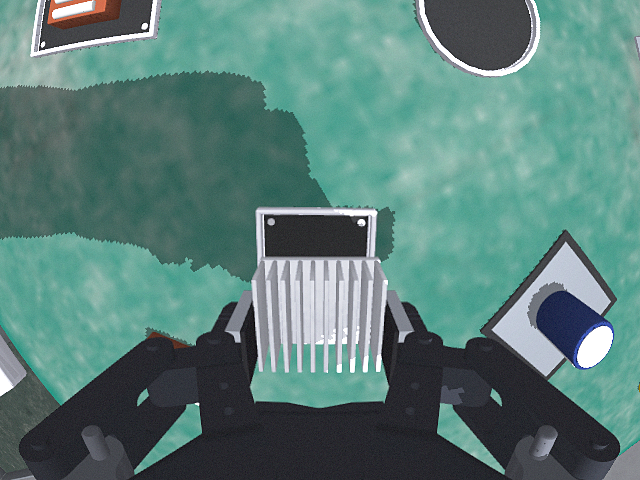

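```bash

python3 -m crank '-1 -3 12 0.1 0 0.8;0 -1 10 0 0 0' >/dev/null
python3 -c "
from h import *
where();goto(470,-188.4,9,59.6)"
```

```text
t 20.60 pos [ 470.5 -188.2   39.7] psix 59.70 tilt [ 0.24 -0.11] grip 0.562 F [-0.6 -0.5 -1.9]
shift tool [-0.4 -0.4 30.7] len 31
turn now-frame rotvec [ 0.27 -0.03  0.1 ]
```

```bash

python3 -m crank '0 -1.5 10 0.2 0 0.1;0 -1 8 0 0 0' >/dev/null
python3 -c "
from h import *
where();goto(470,-188.4,9,59.6)"
```

```text
t 20.80 pos [ 468.3 -186.8   20.1] psix 59.63 tilt [ 0.08 -0.01] grip 0.561 F [-0.  -0.3 -1.5]
shift tool [-0.5  2.3 11.1] len 11
turn now-frame rotvec [ 0.08 -0.03  0.03]
```

```bash

python3 -m crank '-0.5 1.5 5 0 0 0;0 0.5 3 0 0 0' >/dev/null
python3 -c "
from h import *
where();goto(470,-188.4,9,59.6)"
```

```text
t 21.00 pos [ 469.  -187.8   10.4] psix 59.65 tilt [-0.01  0.04] grip 0.561 F [-0.  -0.7 -1.2]
shift tool [0.  1.2 1.4] len 2
turn now-frame rotvec [-0.03 -0.03  0.05]
```

```bash

python3 -m crank '0 1 0.6 0 0 0;0 0.4 0.6 0 0 0' >/dev/null
python3 -c "
from h import *
where();goto(470,-188.4,9,59.6)"
python3 -m crank '0 0 0.6 0 0 0' >/dev/null
python3 -c "
from h import *
where();goto(470,-188.4,9,59.6)"
```

```text
t 21.20 pos [ 470.2 -188.7    8.7] psix 59.65 tilt [-0.03  0.06] grip 0.562 F [ 0.6 -0.3 -1.2]
shift tool [ 0.1 -0.3 -0.3] len 0
turn now-frame rotvec [-0.06 -0.03  0.05]
t 21.30 pos [ 470.6 -188.9    8.3] psix 59.65 tilt [-0.    0.04] grip 0.562 F [-0.2  0.2 -0.5]
shift tool [ 0.1 -0.8 -0.7] len 1
turn now-frame rotvec [-0.02 -0.03  0.05]
```

```bash

python3 -m crank '0 -0.5 0.4 0 0 0' >/dev/null
python3 -c "
from h import *
where()"
python3 -m crank '0 -0.2 0.4 0 0 0' >/dev/null
python3 -c "
from h import *
where()"
```

```text
t 21.40 pos [ 470.6 -188.9    8.3] psix 59.65 tilt [0.05 0.01] grip 0.560 F [ 0.2 -0.1  1.1]
t 21.50 pos [ 470.6 -188.9    8.3] psix 59.65 tilt [ 0.07 -0.01] grip 0.557 F [-1.  1.  3.]
```

Contact with the floor (force rises, height stays at 8.3). Release and rise.

```bash

python3 -m crank '0 0 0 0 0 0;0 0 0 0 0 0;0 0 0 0 0 0;0 0 -5 0 0 0;0 0 -25 0 0 0;0 0 -40 0 0 0;0 0 -40 0 0 0;0 0 -40 0 0 0;0 0 0 0 0 0' 66 40 >/dev/null
python3 -c "
from meas import *
where();snap('wrist','w14');goto(598,-306,150,60)"
```

```text
t 22.40 pos [ 469.3 -188.3  164.6] psix 59.65 tilt [-0.03  0.06] grip 0.774 F [ 1.3 -0.5 -0.1]
shift tool [-36.6 171.8  11.5] len 176
turn now-frame rotvec [-0.23 -0.04 -0.36]
```

View pics/w14.png

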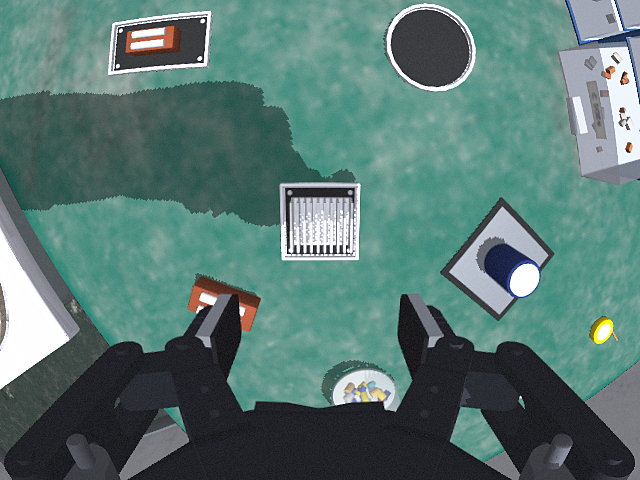

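```bash

python3 -m crank '-8 35 10 0 0 0;-8 35 15 0 0 0;-8 35 15 0 0 0;-8 35 15 0 0 0;-4 32 10 0 0 0;0 0 0 0 0 0;0 0 0 0 0 0' 60 40 >/dev/null
python3 -c "
from meas import *
where();snap('wrist','w15');where()"
```

```text
t 23.15 pos [ 598.2 -306.3   86.1] psix 59.69 tilt [-0.67  0.49] grip 0.704 F [-0.3  0.8  0.4]
t 23.20 pos [ 597.9 -306.1   86. ] psix 59.69 tilt [-0.68  0.49] grip 0.706 F [ 0.1 -0.2 -1.2]
```

View pics/w15.png

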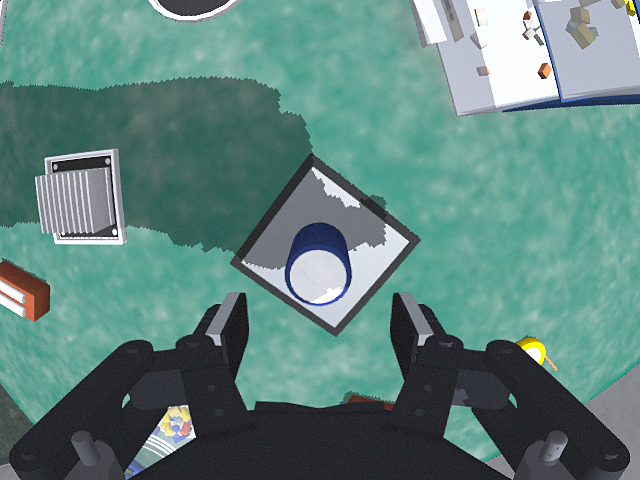

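```bash

python3 -c "
from meas import *
d=load('w15');r=bright(d,'captop',(285,248,352,305),.052,150,70,which='circ')
goto(r[0],r[1],60,60)"
```

```text
captop circ [ 597.5 -305.7   14.7] rms 0.1
shift tool [ 0.1 -0.2 26. ] len 26
turn now-frame rotvec [-0.83 -0.08 -0.31]
```

```bash

python3 -m crank '0 0 12 -0.8 -0.1 -0.3;0 0 10 0 0 0' >/dev/null
python3 -c "
from h import *
where();goto(597.5,-305.7,24,60)"
```

```text
t 23.40 pos [ 597.2 -305.1   65. ] psix 60.03 tilt [ 0.04 -0.05] grip 0.706 F [-0.1  0.5 -0.3]
shift tool [-0.4  0.5 41. ] len 41
turn now-frame rotvec [0.06 0.02 0.03]
```

```bash

python3 -m crank '0 0 14 0 0 0;0 0 10 0 0 0' >/dev/null
python3 -c "
from h import *
where();goto(597.5,-305.7,24,60)"
```

```text
t 23.60 pos [ 596.4 -304.1   40.8] psix 60.05 tilt [ 0.07 -0.06] grip 0.706 F [-0.5  0.2  0.9]
shift tool [-0.9  1.7 16.8] len 17
turn now-frame rotvec [0.09 0.02 0.05]
```

```bash

python3 -m crank '-1 1.5 8 0 0 0;0 0.5 7 0 0 0' >/dev/null
python3 -c "
from h import *
where();goto(597.5,-305.7,24,60)"
```

```text
t 23.80 pos [ 597.2 -305.5   24.4] psix 60.07 tilt [ 0.02 -0.03] grip 0.701 F [-0.9 -0.3  0.1]
shift tool [-0.1  0.4  0.4] len 1
turn now-frame rotvec [0.03 0.02 0.07]
```

```bash

python3 -m crank '0 0.3 0.3 0 0 0;0 0 0.2 0 0 0;0 0 0.2 0 0 0;0 0 0.2 0 0 0;0 0 0.2 0 0 0;0 0 0 0 0 0' 25 40 >/dev/null
python3 -c "
from h import *
where()"
python3 -m crank '0 0 0 0 0 0' >/dev/null
python3 -c "
from h import *
where()"
python3 -m crank '0 0 -10 0 0 0;0 0 -25 0 0 0;0 0 -40 0 0 0;0 0 -20 0 0 0;0 0 0 0 0 0' >/dev/null
python3 -c "
from h import *
where();goto(626.4,-105,110,60)"
```

```text
t 24.40 pos [ 597.8 -305.9   23.1] psix 60.05 tilt [ 0.03 -0.03] grip 0.400 F [ 0.1  0.  -0.7]
t 24.50 pos [ 597.8 -306.    23.2] psix 60.06 tilt [ 0.03 -0.04] grip 0.400 F [ 0.1  0.8 -1.5]
t 25.00 pos [ 596.9 -305.3  122.4] psix 60.06 tilt [-0.09  0.04] grip 0.398 F [-0.4 -0.4 -0.9]
shift tool [188.3 -74.4  12.5] len 203
turn now-frame rotvec [-0.1   0.01  0.06]
```

```bash

python3 -m crank '38 -15 2 0 0 0;38 -15 2 0 0 0;38 -15 2 0 0 0;38 -15 2 0 0 0;30 -12 2 0 0 0;0 0 0 0 0 0;0 0 0 0 0 0' >/dev/null
python3 -c "
from h import *
where();goto(626.4,-105,70,60);snap('wrist','w16')"
```

```text
t 25.70 pos [ 625.3 -106.8  108.4] psix 59.85 tilt [-0.12 -0.03] grip 0.399 F [-0.6 -0.2 -1.4]
shift tool [ 2.2  0.1 38.4] len 38
turn now-frame rotvec [-0.09  0.08 -0.15]
```

View pics/w16.png

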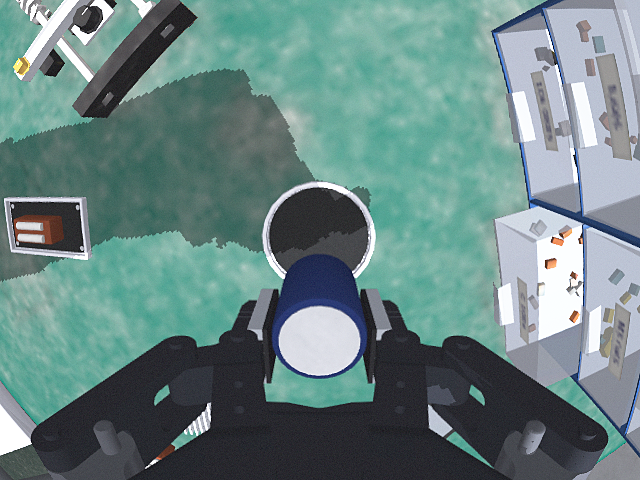

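```bash

python3 -m crank '2 0 18 0 0 0;0 0 18 0 0 0' >/dev/null
python3 -c "
from h import *
where();goto(626.4,-105,45,60)"
```

```text
t 25.95 pos [ 628.1 -108.    74. ] psix 59.69 tilt [ 0.17 -0.12] grip 0.396 F [ 0.5  0.4 -1.2]
shift tool [ 1.7 -3.  29. ] len 29
turn now-frame rotvec [ 0.21  0.01 -0.31]
```

```bash

python3 -m crank '2 -3.5 14 0.2 0 0;0.5 -0.5 12 0 0 0' >/dev/null
python3 -c "
from h import *
where();goto(626.4,-105,24,60)"
```

```text
t 26.15 pos [ 625.2 -106.2   45.8] psix 59.48 tilt [-0.05 -0.01] grip 0.396 F [-0.5  0.2 -1. ]
shift tool [ 1.6  0.5 21.8] len 22
turn now-frame rotvec [-0.04  0.04 -0.52]
```

```bash

python3 -m crank '1.5 0 10 0 0 0;0.5 0 7 0 0 0' >/dev/null
python3 -c "
from h import *
where();goto(626.4,-105,24,60)"
```

```text
t 26.35 pos [ 625.3 -105.5   26.5] psix 59.37 tilt [-0.15  0.01] grip 0.395 F [-0.1  0.3  0.3]
shift tool [1.  0.7 2.5] len 3
turn now-frame rotvec [-0.13  0.07 -0.63]
```

```bash

python3 -m crank '0.8 0.6 1 0 0 0;0.2 0.2 0.8 0 0 0' >/dev/null
python3 -c "
from h import *
where();goto(626.4,-105,24,60)"
python3 -m crank '0 0 0.5 0 0 0' >/dev/null
python3 -c "
from h import *
where()"
```

```text
t 26.55 pos [ 626.1 -105.1   23.5] psix 59.34 tilt [-0.24  0.03] grip 0.396 F [ 1.5  0.5 -0.6]
shift tool [ 0.3  0.2 -0.5] len 1
turn now-frame rotvec [-0.22  0.09 -0.66]
t 26.65 pos [ 626.5 -105.2   23.3] psix 59.35 tilt [-0.2   0.02] grip 0.402 F [0.4 0.2 0. ]
```

```bash

for k in 1 2; do python3 -m crank '0 0 0.5 0 0 0' >/dev/null
python3 -c "
from h import *
where()"; done
```

```text
t 26.75 pos [ 627.  -105.3   23.4] psix 59.36 tilt [-0.14  0.  ] grip 0.396 F [-0.   0.5 -0.5]
t 26.85 pos [ 627.4 -105.3   23.4] psix 59.36 tilt [-0.09 -0.01] grip 0.396 F [ 0.2 -0.5 -0.7]
```

```bash

for k in 1 2; do python3 -m crank '-0.3 -1 0.8 0 0 0' >/dev/null
python3 -c "
from h import *
where()"; done
```

```text
t 26.95 pos [ 627.2 -105.3   23.3] psix 59.37 tilt [ 0.02 -0.05] grip 0.399 F [ 1.2 -0.   1.6]
t 27.05 pos [ 627.2 -105.2   23.3] psix 59.37 tilt [ 0.14 -0.08] grip 0.398 F [1.1 0.3 2.2]
```

Contact now (vertical force rises, height stays). Release and check.

```bash

python3 -m crank '0 0 0 0 0 0;0 0 0 0 0 0;0 0 0 0 0 0;0 0 0 0 0 0' 60 40 >/dev/null
python3 -c "
from h import *
where()"
python3 -m crank '0 0 -15 0 0 0;0 0 -30 0 0 0;0 0 -40 0 0 0;0 0 -45 0 0 0;-40 -20 -20 0 0 0;-40 -20 -20 0 0 0;-40 -20 -20 0 0 0;0 0 0 0 0 0;0 0 0 0 0 0' >/dev/null
python3 -c "
from h import *
where();snap('wrist','w17');snap('top','top1');snap('scene','scene1')"
```

```text
t 27.45 pos [ 626.5 -105.    23.4] psix 59.38 tilt [ 0.1  -0.07] grip 0.704 F [-0.7  0.6  1.4]
t 28.35 pos [ 509.4 -179.5  218.9] psix 59.50 tilt [-0.13 -0.13] grip 0.701 F [-0.   0.4 -0.2]
```

View pics/w17.png

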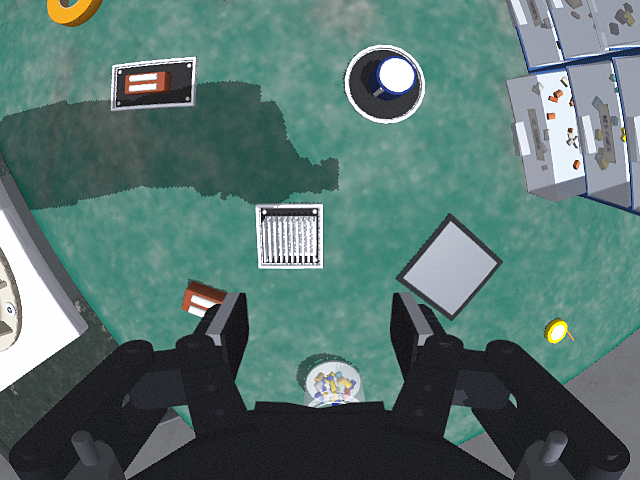

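View pics/scene1.png

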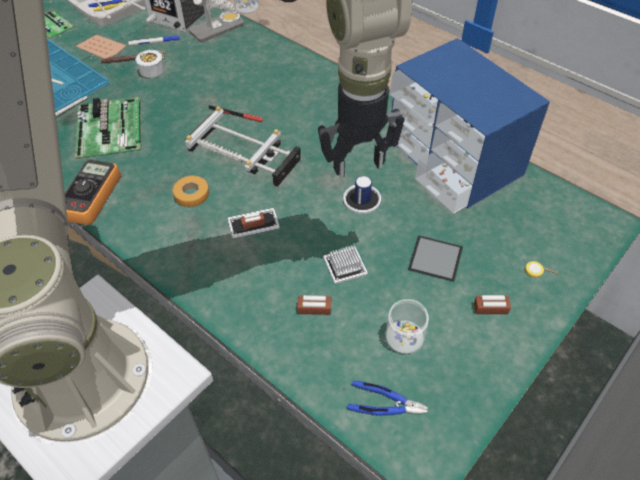

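```bash

python3 -c "
from meas import *
d=load('w17');im=cv2.cvtColor(d['im'],cv2.COLOR_RGB2BGR)
bright(d,'captop',(379,57,414,93),.0525,170,60,which='circ')
bright(d,'square',(250,198,330,273),.0075,150,50)
brown(d,'fuse',(120,68,170,97),.0205)
m=np.zeros((480,640),np.uint8); im2=d['im'].astype(int)
m[60:110,110:196]=(im2.max(2)<75)[60:110,110:196]
v,u=np.nonzero(m);c=cv2.convexHull(np.c_[u,v].astype(np.float32))[:,0];P=(onz(d,c,.0025)*1000).astype(np.float32);print('liner',cv2.minAreaRect(P))
a=im[195:280,245:335]; b=load('w14'); b=cv2.cvtColor(b['im'],cv2.COLOR_RGB2BGR)[178:263,275:365]
c=im[40:125,340:430]
print(d['T'][:3,3],load('w14')['T'][:3,3])
cv2.imwrite('pics/chk.png',np.hstack([cv2.resize(x,None,fx=4.4,fy=4.4,interpolation=cv2.INTER_CUBIC) for x in (a,b)]))
"
```

```text
captop circ [ 628.3 -104.7   14.6] rms 0.14
square [ 470.  -187.7] [67.2 65.9] ang -30.3 (that side 65.9)
fuse [430.1  20.9] [19.2 44.2] ang -32.6 (that side 44.2)
liner ((430.67626953125, 20.876422882080078), (41.283172607421875, 87.35618591308594), 56.63862609863281)
[ 0.54538388 -0.11907507  0.36245411] [ 0.50489843 -0.12819857  0.30831552]
```

View pics/chk.png

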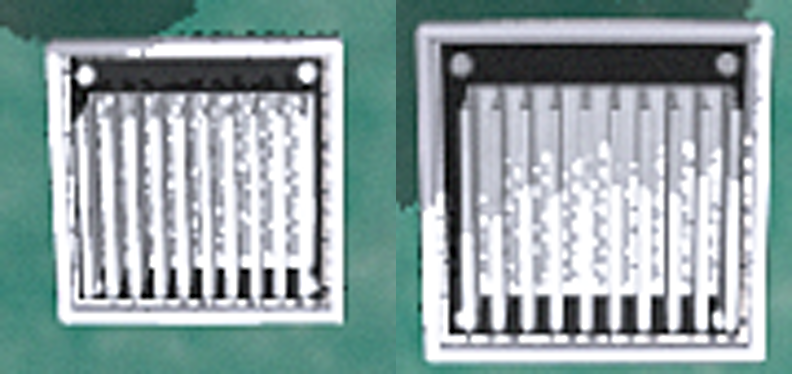

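```bash

python3 -c "
from meas import *
d=load('w14')
g=lambda c,z:(onz(d,(275+c[0]/4.4,178+c[1]/4.4),z)*1000)[0]
L=g((64,220),.0295);Rr=g((345,220),.0295);U=g((205,107),.0295);Ub=g((205,86),.0075);B=g((205,333),.0295)
a=np.radians(59.6);ex=np.array([np.cos(a),np.sin(a)]);ey=np.array([np.sin(a),-np.cos(a)]);c=np.array([470.2,-188.])
for n,p in(('L',L),('R',Rr),('U',U),('Ubase',Ub),('B',B)): print(n,'along x %.1f along y %.1f'%((p-c)@ex,(p-c)@ey))
"
```

```text
L along x 0.3 along y -23.3
R along x 0.4 along y 26.2
U along x 20.5 along y 1.5
Ubase along x 20.6 along y 1.6
B along x -20.5 along y 1.6
```

```bash

python3 -c "
from meas import *
d=load('w14'); bright(d,'square',(270,172,370,270),.0075,140,50)
d=load('w17'); bright(d,'round',(335,38,435,130),.0075,160,50,which='circ'); where()
t=load('top1');im=cv2.cvtColor(t['im'],cv2.COLOR_RGB2BGR)
cv2.imwrite('pics/top1c.png',cv2.resize(im[160:330,220:480],None,fx=3,fy=3,interpolation=cv2.INTER_CUBIC))
for n,uv,z in[('jar',(427,278),0),]: pass
for a in('top0','top1'):
    q=load(a);h=cv2.cvtColor(q['im'],cv2.COLOR_RGB2HSV);m=((h[...,0]>12)&(h[...,0]<25)&(h[...,1]>150)&(h[...,2]>150));m[:,:150]=0;m[:,215:]=0;v,u=np.nonzero(m);print('tape',u.mean(),v.mean())
"
```

```text
square [ 470.3 -188. ] [66.8 66. ] ang -30.4 (that side 66.0)
round circ [ 626.2 -104.9   39. ] rms 0.15
t 28.50 pos [ 510.1 -178.5  217.8] psix 59.62 tilt [-0.23 -0.08] grip 0.710 F [-0.4 -1.1 -1. ]
tape 180.9552715654952 283.86102236421726
tape 180.8260162601626 283.8910569105691
```

View pics/top1c.png

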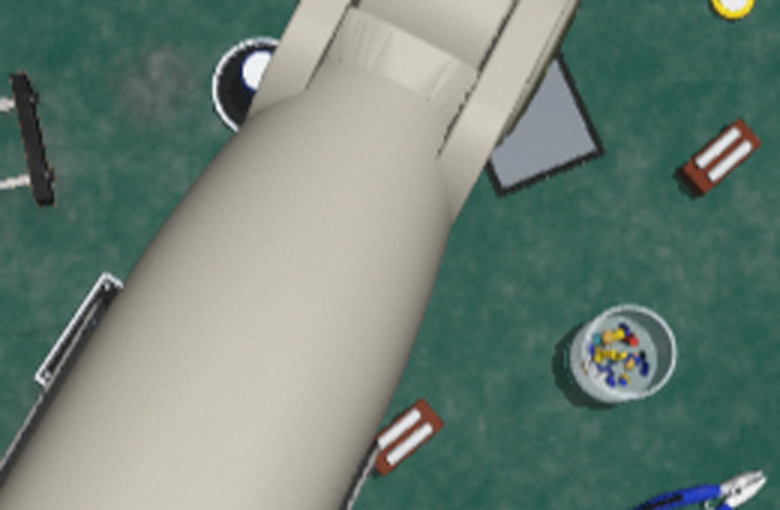

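```bash
python3 -c "
from h import *
print(sign_off());where()"
```

```text
the job is handed in; nothing more can be done
None
the job is handed in; nothing more can be done
```

The three components are swapped and the job is handed in at about 28.5 s, with the gripper open and about 0.2 m above the bench. I parked the capacitor upright on the mat. Then I moved the fuse block to the long tray, the heat sink to the square tray and the capacitor to the round tray.

| Part | Last measured distance from tray centre | Angle |
|---|---|---|
| Fuse block | under 1 mm | within about 1° of the tray's length |
| Heat sink | about 1.5 mm along its 50 mm side, about 0 along the other | sides parallel to the tray's by eye; set to the tray angle within about 0.1° by the robot's own reading |
| Capacitor | about 2 mm, seen at an angle | standing upright |

- **Disagreement:** the robot's own position at release put the capacitor within about 1 mm of centre, where the camera said about 2 mm.
- **Mishap:** on the first descent the arm drifted sideways and a finger pushed the capacitor about 13 mm along the long tray. It stayed upright and I picked it up from there.
- **Bystanders:** the tape roll has not moved in the top camera, to within 0.2 pixels. The jar looks unmoved by eye; I did not measure it.
- **Not checked:** in the last top picture the arm hid the square tray and most of the long one. Those two were checked only with the wrist camera, plus the scene view by eye.

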